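# Seat a timber offcut in the corner of a stop jig and hold it there

### The job

Swing the hinged side stop of the jig shut until its spring catch holds it, then bring the pine offcut into the corner of the jig and press it home against both stops at once: one end flat on the fixed far fence, one long side flat on the shut side stop, lying on the jig's base. Finish while you are still holding the offcut there, pressed lightly but definitely against both stops; do not let go and do not ram the stops. Leave the other things where they are.

Things in the scene. Friction and masses are not known exactly. Their poses are not given: they have to be found in the camera images.
- riser: Closed wooden bench riser with a grey top, 325 (x) x 610 (y) mm, 200 mm high, fixed on the bench: jig, offcut and fittings stand on its top, 200 mm above the bench. Origin under its centre, on the bench.
- jig: Stop jig, fixed on the riser: plywood base plate 8 mm thick with low aluminium stops. Origin under the plate; plate x -120..+100, y -75..+95 mm. x points away from the robot (within 0.25 rad), y left, z up. Fixed fence along y at the far side: face at x = +75 mm, looking to -x, y -67..+77. By the free end of the shut swing stop (near left) are its seat and catch, 20 mm over the riser.
- jig_corner (a point): Inner corner of the jig on top of its base plate, 8 mm over the riser: fence face is x = 0, face of the shut swing stop y = 0, axes as the jig's. Seated, the offcut's centre is at x -40, y -22, z +19 mm here. Both stops rise only 12 to 13 mm above the plate (offcut 38), so fingers beside the offcut must pass above them: tips over 14 mm above the offcut's underside, gripping its upper part.
- swing_stop (a joint): Hinged side stop, aluminium bar 150 mm long, 20 thick, top 21 mm over the riser; upright hinge at jig x +63, y +55 mm. 0 = shut: bar runs to -x of the jig, face at jig y +45, on its seat. Value (rad) grows to 1.4 as the free end swings to -y, over the offcut's place. Stays where left; in the last 0.1 rad its nose rides over a sprung ball (3 to 6 N at the pin), which snaps it shut below about 0.04.
- stop_pin (a point): Upright steel pin on the swing stop with a black cap, 12 mm thick (cap 16 mm, its top 55 mm above the riser), 130 mm from the hinge axis, for pushing the stop. This point is on its axis, 44 mm above the riser.
- block_center (a point): The pine offcut (plain rectangular block), 44 x 80 x 38 mm (x, y, z of its frame; the 80 mm is along y), about 0.12 kg, lying loose on the riser at the left, in one of three places (tee and coupling lie in the others). The point is its centre, 19 mm above its underside. Grip it across the 44 mm. Friction about 0.6 on jig and riser.
- pipe_tee: White plastic pipe tee, 69 x 90 x 45 mm, loose, a bystander. Origin under its centre.
- marking_pen: Marker pen with a blue cap lying in front of the jig, 135 mm long, 17 mm thick, a bystander. Origin under its centre.
- pipe_coupling: Tan pipe coupling, a short tube 51 mm wide and 44 mm high, loose, a bystander. Origin under its centre.

How it is judged:
On the way:
1. the swing stop is shut on its catch (value of joint swing_stop below 0.03 rad), for 0.2 s.
At the end, for the whole second after the job is handed in: Swing stop under 0.03 rad; the offcut lies on the jig's base, its centre within 3.5 mm of the seated place, square within 0.05 rad, at rest, pressing with over 1 N on the fixed fence and on the swing stop, and still held or pressed there by the robot (value of joint swing_stop below 0.03 rad and contact force between block and jig_c1 above 1 N and contact force between block and swing_stop above 1 N and (contact force between block and the fingers above 1 N or contact force between block and the arm above 1 N) and x of block_center in the frame of jig_corner above -0.0435 m and y of block_center in the frame of jig_corner between -0.0255 and 0 m and z of block_center in the frame of jig_corner below 0.0225 m and angle between the y axis of block_center and the x axis of jig_corner, either way round below 0.05 rad and angle between block_center's own z axis and vertical below 0.05 rad and linear speed of block below 0.02 m/s); the arm keeps its last pose, push and grip.
It fails at once if the offcut is pressed against a stop with more than 60 N (contact force between block and jig_c1 above 60 N or contact force between block and swing_stop above 60 N).
It fails at once if a bystander is moved by more than 30 mm (distance of any of pipe_tee, marking_pen, pipe_coupling from where it was at the start of the episode above 0.03 m).
It also fails if it takes over 69 s, if anything falls off the work surface, if the arm or the gripper's body presses on something with over 40 N, if the wrist force passes 120 N, or if a joint passes its speed limit or range.

### The arm

A 6-joint arm with a two-finger parallel gripper is mounted at the origin on a cart in front of the work surface, level with it; the furniture and walls round the work are solid. World frame = base frame: x ahead of the robot, y to its left, z up, the work surface at z = 0. Lengths are in m, angles in rad, forces in N, time in s.
With the tool pointing down it reaches from about 0.375 to 0.9 m from the base axis. Payload 3.1 kg.
Tool frame: the origin (TCP) lies at the very end of the fingers, on their centre line; the grasp point (between the pads) lies 19 mm behind it; z points along the fingers, x is the direction in which the jaws open and shut, and the axes are right-handed (so a half turn about z gives the same grasp; the last joint's range is limited). The gripper opens to 87 mm and grips with 3 to 60 N. Pads are 19 mm wide; open, the fingers measure 117 mm over their backs; the gripper's body (75 mm by 190 mm) begins 51 mm behind the grasp point.
Start: joints at [1.087, 0.527, 1.433, -0, 1.181, -0.178], TCP at [0.188, 0.596, 0.223] pointing down, gripper open.
Joint ranges: [-3.08, 3.08], [-0.75, 2.2], [0.22, 2.44], [-1.43, 4.57], [0, 2.65], [-2.85, 2.85]. Speed limits (rad/s): [2.79, 2.79, 3.14, 3.14, 3.14, 3.14].

### API

Orientations are given as [roll, pitch, yaw] about the fixed x, y, z axes, in that order (R = Rz(yaw) Ry(pitch) Rx(roll)).
In Python, from bench import get_state, grab_frame, camera_model, job_done, search_frame, pinpoint gives the robot as it stands. The module is installed in compiled form; this text tells all that it offers.
- The arm moves only by the shell command python3 -m crank 'ROWS' [FORCE]. ROWS is JSON, a list of rows, each an object with "dp": the shift along the tool's x, y, z in cm, a list of three; "spin": the turn about the tool's z in degrees; "jaw": the closure, from -1 (fully open) to 1 (shut). In form: [{"dp": [x, y, z], "spin": spin, "jaw": jaw}, ...]. A call has 1 to 10 rows; each row is the pose to reach, as a shift and turn from the pose measured when the call began, along the tool's axes at that moment; what a row does not reach only later rows make up. A row lasts 1/12 s, in which the tool goes at most 41.7 mm and 7.16 degrees, less where a joint would pass 70% of its speed; a pose out of reach is approached as far as the arm can. A call with a gripper value outside its range is refused whole. The fingers move at their own pace and stop on an object; FORCE is the grip in N (left out, the last holds). Time passes only in rows, so rows that repeat a pose let the fingers close. It gives the time, the measured TCP pose, the force and the opening at its end, in the units of the state.
- get_state(): the state, without advancing time (a new reading comes with each control period).
- grab_frame(name): name is "scene" or "top" or "wrist"; returns (picture, depth): 384x512x3 uint8, blue, green, red; 384x512 float32, m along the optical axis (not along the pixel's ray), 0 where there is no reading.
- camera_model(name): a dict with "fovy" (degrees; the focal length in pixels is half the picture's height over the tangent of half this angle, whatever the lens; pixels are square), "cx", "cy" (the principal point, pixels), "distortion" ([k1, k2, p1, p2, k3] as OpenCV has them; the pictures are not rectified), "R" (3x3) and "t" (3): a world point X has camera coordinates R X + t. Camera axes: x right, y down, z forward; pixel columns grow to the right and rows downward; lengths in m; the calibration is good to about 2 mm. A picture is of the moment at which its call begins: read the wrist's pose just before it. camera_model takes no time and is no camera call; for the wrist camera it gives the pose at the moment of the call.
- job_done(): hands the job in, once; it reports no verdict.
Trained networks look in the newest picture that a camera, given by its name, has taken for a name from the list of things; names that differ only in an ending like _2 or _b are one class to them, and where a whole thing is asked for, a point or a joint stands for the part that bears it (a point fixed in the world has none). Each returns a list of dicts, best first, with "conf" (0 to 1); they miss things now and then, are a little off and sometimes report something else, mostly with a low value. They report only what shows in the picture. A call takes as long as a camera call.
- search_frame(label, camera): "at" ([x, y, z] in m, in world coordinates, good to about 4 mm: the middle of the surface that is visible of it).
- pinpoint(label, camera): "at" ([x, y, z] in m, in world coordinates, good to about 4 mm: a listed point, or the origin of a listed thing).
The state is a dict: "clock": time; "joints": joint angles; "joint_vel": joint speeds; "effort": joint torques, N m; "position": TCP position; "eef_rot": TCP orientation; "contact_force": force on the tool from outside, world axes, zero at the start; "wrist_torque": the same for the moment, N m; "grip_width": finger opening in m.
Only numpy, scipy, OpenCV 4.12 (cv2) and the standard library are available. Lean on these libraries where they do the work, as an engineer would, in place of code of your own. Each camera call takes 0.05 s, during which the arm holds its last target. There are 200 camera calls.

## Working session

There is one attempt and no reset: what is moved stays moved. The work goes in short steps, Python scripts to look and compute and a shell command to move; the robot and the scene stay as the last step left them, time stands still between calls to the robot, and variables do not carry over. Pictures are saved under pics/ and viewed, about 8 in all and at most 12, crops included, and the job is handed in when it is done.

```bash
mkdir -p pics
cat > h.py <<'E'
from bench import *
import numpy as np, cv2
from scipy.spatial.transform import Rotation as Ro
def tool():
    s=get_state(); return np.array(s['position']), Ro.from_euler('xyz',s['eef_rot']).as_matrix()
def to(p): # world target -> dp cm
    t,R=tool(); return np.round(R.T@(np.array(p)-t)*100,2)
def cloud(name):
    im,d=grab_frame(name); c=camera_model(name)
    h,w=d.shape; f=h/2/np.tan(np.radians(c['fovy'])/2)
    K=np.array([[f,0,c['cx']],[0,f,c['cy']],[0,0,1]])
    g=np.stack(np.meshgrid(np.arange(w),np.arange(h)),-1).reshape(-1,1,2).astype(float)
    n=cv2.undistortPoints(g,K,np.array(c['distortion'],float)).reshape(h,w,2)
    P=np.dstack([n*d[...,None],d])
    W=(P-np.array(c['t']))@np.array(c['R'])
    W[d==0]=np.nan
    return im,W
E
python3 - <<'E'
from h import *
s=get_state();print({k:np.round(v,3).tolist() for k,v in s.items()})
a,W=cloud('top');b,V=cloud('scene')
cv2.imwrite('pics/a.png',a);cv2.imwrite('pics/b.png',b)
for cam in('top','scene'):
  for l in('block_center','jig_corner','stop_pin','jig','pipe_tee','pipe_coupling','marking_pen'):
    print(cam,l,[(np.round(x['at'],3).tolist(),round(x['conf'],2)) for x in pinpoint(l,cam)[:2]])
E
```

```text
{'clock': 0.0, 'joints': [1.087, 0.528, 1.434, 0.0, 1.181, -0.178], 'joint_vel': [-0.002, 0.0, 0.0, 0.002, -0.001, -0.003], 'effort': [-0.003, -44.005, -17.659, 0.063, 0.058, -0.0], 'position': [0.188, 0.595, 0.222], 'eef_rot': [-3.141, 0.002, 1.265], 'contact_force': [0.549, 1.075, -0.504], 'wrist_torque': [0.006, -0.02, 0.065], 'grip_width': 0.087}
top block_center [([0.508, 0.398, 0.22], 0.64), ([0.458, 0.069, 0.198], 0.27)]
top jig_corner [([0.678, 0.103, 0.205], 0.91)]
top stop_pin [([0.553, 0.046, 0.245], 0.55)]
top jig []
top pipe_tee [([0.502, 0.269, 0.199], 0.8)]
top pipe_coupling [([0.657, 0.291, 0.201], 0.79)]
top marking_pen [([0.458, 0.071, 0.202], 0.67)]
scene block_center [([0.462, 0.069, 0.197], 0.35)]
scene jig_corner [([0.677, 0.103, 0.207], 0.9), ([0.656, 0.292, 0.194], 0.43)]
scene stop_pin [([0.553, 0.043, 0.247], 0.91)]
scene jig [([0.597, 0.063, 0.198], 0.95)]
scene pipe_tee [([0.505, 0.275, 0.196], 0.71)]
scene pipe_coupling [([0.655, 0.288, 0.2], 0.64)]
scene marking_pen [([0.464, 0.068, 0.196], 0.56)]
```

View pics/a.png

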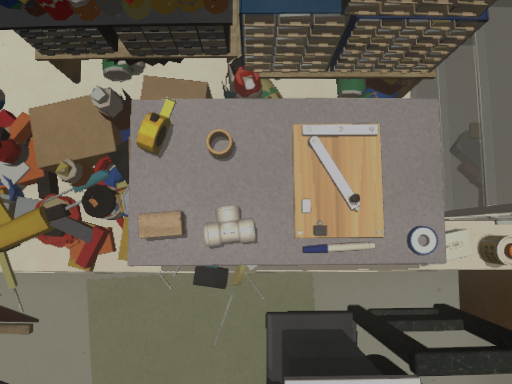

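View pics/b.png

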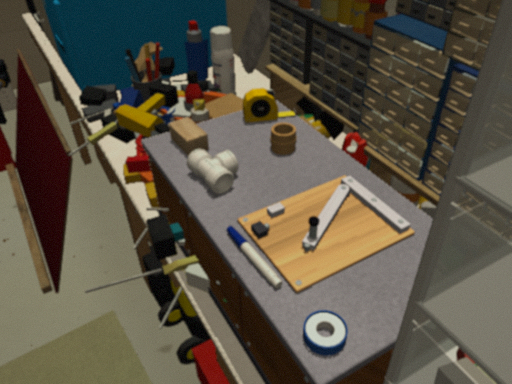

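The top view shows the block at (160,225), the tee at (230,228), the jig with its fence at (340,130), and the stop open with its pin at (354,198). The scene view agrees. Next I fit the geometry from depth.

Run:
```python
from h import *
a,W=cloud('top')
def rect(m,n):
    p=W[m][:,:2].astype(np.float32); r=cv2.minAreaRect(p*1000); 
    print(n,len(p),np.round(r[0],1),np.round(r[1],1),round(r[2],1),'z',np.nanmedian(W[m][:,2]).round(4))
X,Y,Z=W[...,0],W[...,1],W[...,2]
vv,uu=np.mgrid[:384,:512]
def box(u0,u1,v0,v1): return (uu>=u0)&(uu<u1)&(vv>=v0)&(vv<v1)
rect(box(133,190,205,243)&(Z>.228)&(Z<.25),'block')
rect(box(298,382,120,140)&(Z>.215)&(Z<.235),'fence')
rect(box(305,365,137,212)&(Z>.215)&(Z<.23),'bar')
rect(box(340,370,185,212)&(Z>.245)&(Z<.27),'cap')
print('riser z',np.nanmedian(Z[150:200,240:280]), 'plate',np.nanmedian(Z[160:220,360:378]))
# plate edges by colour/pixel: corners
for u,v in((293,124),(382,124),(383,237),(294,238)): print(u,v,W[v,u].round(3))
rect(box(290,386,122,240)&(Z>.2045)&(Z<.24),'plate')
rect(box(200,260,200,250)&(Z>.215),'tee')
cv2.imwrite('pics/c.png',cv2.resize(a[90:275,120:450],None,fx=2.4,fy=2.4,interpolation=cv2.INTER_CUBIC))
```

```text
block 1093 [507.7 402. ] [45.1 81. ] 4.5 z 0.2377
fence 826 [680.   64.4] [145.8  30.2] 88.9 z 0.2196
bar 934 [600.8  84.7] [140.1 102. ] 0.9 z 0.2205
cap 62 [552.2  48.4] [14.3 14.4] 57.3 z 0.2544
riser z 0.19980644442356799 plate 0.20755919588917318
293 124 [0.699 0.153 0.207]
382 124 [ 0.7   -0.022  0.201]
383 237 [ 0.48  -0.016  0.2  ]
294 238 [0.48  0.154 0.201]
plate 9863 [591.1  70. ] [171.8 220.1] 89.8 z 0.2081
tee 1484 [505.4 275.9] [69.5 91.2] 6.1 z 0.2384
```

View pics/c.png

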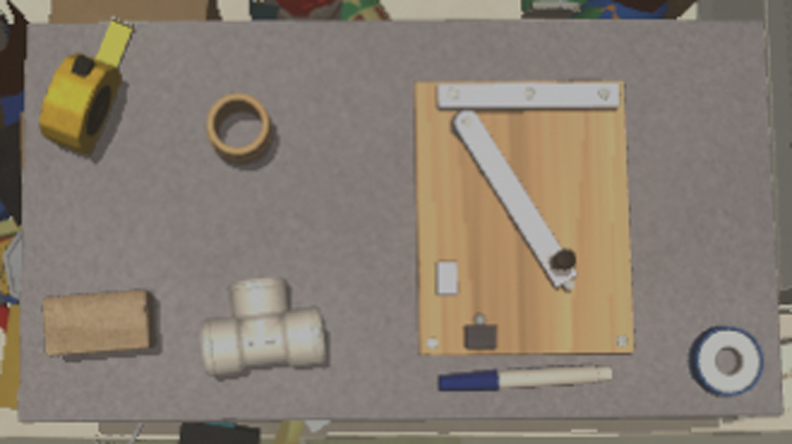

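Run:
```python
from h import *
print(to((.188,.596,.32)),to((.54,.02,.32)),to((.545,.01,.32)))
```

```text
[-0.   -0.01 -9.74] [-44.34  50.9   -9.74] [-45.14  51.67  -9.75]
```

```bash
python3 -m crank '[{"dp":[0,0,-4],"spin":0,"jaw":1},{"dp":[0,0,-8],"spin":0,"jaw":1},{"dp":[0,0,-10],"spin":0,"jaw":1},{"dp":[-45,53,-10],"spin":-17.5,"jaw":1},{"dp":[-45,53,-10],"spin":-17.5,"jaw":1},{"dp":[-45,53,-10],"spin":-17.5,"jaw":1},{"dp":[-45,53,-10],"spin":-17.5,"jaw":1},{"dp":[-45,53,-10],"spin":-17.5,"jaw":1},{"dp":[-45,53,-10],"spin":-17.5,"jaw":1},{"dp":[-45,53,-10],"spin":-17.5,"jaw":1}]' 20
python3 - <<'E'
from h import *
print(get_state()['eef_rot'],to((.575,.01,.30)))
E
```

```text
clock: 1.68
position: [0.3428, 0.3492, 0.3229]
eef_rot: [3.141, -0.0, 1.571]
contact_force: [1.1, 0.2, -0.3]
grip_width: 0.0284
[ 3.14089236e+00 -4.16079222e-04  1.57099806e+00] [-33.93  23.22   2.29]
```

```bash
python3 -m crank '[{"dp":[-33.9,23.2,0],"spin":0,"jaw":1},{"dp":[-33.9,23.2,0],"spin":0,"jaw":1},{"dp":[-33.9,23.2,0],"spin":0,"jaw":1},{"dp":[-33.9,23.2,0],"spin":0,"jaw":1},{"dp":[-33.9,23.2,0],"spin":0,"jaw":1},{"dp":[-33.9,23.2,0],"spin":0,"jaw":1},{"dp":[-33.9,23.2,0],"spin":0,"jaw":1},{"dp":[-33.9,23.2,0],"spin":0,"jaw":1},{"dp":[-33.9,23.2,0],"spin":0,"jaw":1},{"dp":[-33.9,23.2,0],"spin":0,"jaw":1}]'
python3 -m crank '[{"dp":[0,0,0],"spin":0,"jaw":1}]'
python3 - <<'E'
from h import *
im,W=cloud('wrist'); cv2.imwrite('pics/d.png',im)
print(to((.575,.01,.232)))
for l in('stop_pin','jig_corner'): print(l,[(np.round(x['at'],3).tolist(),round(x['conf'],2)) for x in pinpoint(l,'wrist')[:2]])
E
```

```text
clock: 2.52
position: [0.576, 0.0077, 0.323]
eef_rot: [3.14, -0.0, 1.57]
contact_force: [0.4, 1.2, 0.8]
grip_width: 0.0003
clock: 2.6
position: [0.5801, 0.0016, 0.3228]
eef_rot: [3.136, 0.003, 1.564]
contact_force: [0.8, -0.2, -0.2]
grip_width: 0.0002
[ 0.61 -0.34  9.06]
stop_pin [([0.552, 0.049, 0.246], 0.78)]
jig_corner []
```

View pics/d.png

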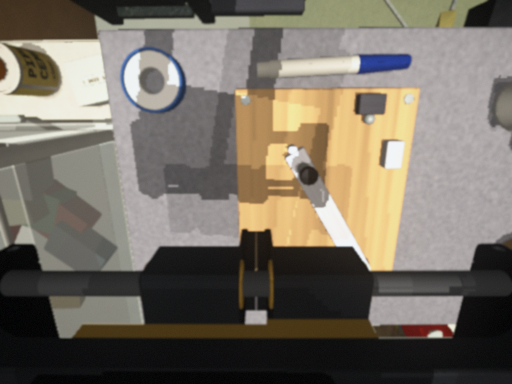

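```bash
python3 -m crank '[{"dp":[0.5,-2.4,4],"spin":0,"jaw":1},{"dp":[0.5,-2.4,7],"spin":0,"jaw":1},{"dp":[0.5,-2.4,9],"spin":0,"jaw":1},{"dp":[0.5,-2.4,9],"spin":0,"jaw":1},{"dp":[0.5,-2.4,9],"spin":0,"jaw":1}]'
python3 - <<'E'
from h import *
print(get_state()['eef_rot'],[to((x,y,.232)).tolist() for x,y in((.5525,.025),(.545,.041),(.540,.0536),(.5355,.0726),(.534,.084))])
E
```

```text
clock: 3.17
position: [0.5504, 0.0143, 0.2324]
eef_rot: [-3.139, -0.002, 1.571]
contact_force: [-0.1, -0.0, 0.5]
grip_width: 0.0004
[-3.13947370e+00 -1.65518672e-03  1.57060482e+00] [[1.07, 0.21, 0.04], [2.67, -0.54, 0.05], [3.93, -1.04, 0.05], [5.83, -1.49, 0.06], [6.97, -1.64, 0.06]]
```

```bash
python3 -m crank '[{"dp":[0.8,0.2,0],"spin":0,"jaw":1},{"dp":[1.5,0,0],"spin":0,"jaw":1},{"dp":[2.2,-0.3,0],"spin":0,"jaw":1},{"dp":[2.9,-0.6,0],"spin":0,"jaw":1},{"dp":[3.6,-0.9,0],"spin":0,"jaw":1},{"dp":[4.3,-1.1,0],"spin":0,"jaw":1},{"dp":[5.0,-1.3,0],"spin":0,"jaw":1},{"dp":[5.6,-1.4,0],"spin":0,"jaw":1},{"dp":[6.2,-1.5,0],"spin":0,"jaw":1},{"dp":[6.4,-1.6,0],"spin":0,"jaw":1}]'
python3 - <<'E'
from h import *
im,W=cloud('scene')
print([(np.round(x['at'],3).tolist(),round(x['conf'],2)) for x in pinpoint('stop_pin','scene')[:2]], to((.534,.092,.232)))
E
```

```text
clock: 4.0
position: [0.5343, 0.0794, 0.2325]
eef_rot: [-3.139, -0.002, 1.571]
contact_force: [-0.6, -0.3, 0.1]
grip_width: 0.0008
[([0.532, 0.094, 0.247], 0.6)] [ 1.31 -0.03  0.04]
```

```bash
python3 -m crank '[{"dp":[0.3,0,0],"spin":0,"jaw":1},{"dp":[0.5,0,0],"spin":0,"jaw":1},{"dp":[0.7,0,0],"spin":0,"jaw":1},{"dp":[0.9,0,0],"spin":0,"jaw":1},{"dp":[1.1,0,0],"spin":0,"jaw":1},{"dp":[1.2,0,0],"spin":0,"jaw":1},{"dp":[1.2,0,0],"spin":0,"jaw":1}]'; python3 -m crank '[{"dp":[0.2,0,0],"spin":0,"jaw":1},{"dp":[0.2,0,0],"spin":0,"jaw":1}]'; python3 -m crank '[{"dp":[0.2,0,0],"spin":0,"jaw":1},{"dp":[0.2,0,0],"spin":0,"jaw":1}]';python3 - <<'E'
from h import *
im,W=cloud('scene')
print([(np.round(x['at'],3).tolist(),round(x['conf'],2)) for x in pinpoint('stop_pin','scene')[:2]], to((.534,.092,.232)))
E
```

```text
clock: 4.68
position: [0.5341, 0.091, 0.2323]
eef_rot: [-3.139, -0.002, 1.571]
contact_force: [-0.5, -0.7, 0.2]
grip_width: 0.0004
clock: 4.85
position: [0.5343, 0.0936, 0.2324]
eef_rot: [-3.139, -0.004, 1.571]
contact_force: [-0.4, -0.2, -0.5]
grip_width: 0.0002
clock: 5.02
position: [0.5346, 0.0953, 0.2324]
eef_rot: [-3.14, -0.002, 1.571]
contact_force: [-0.2, -2.4, 0.0]
grip_width: 0.0003
[([0.534, 0.111, 0.246], 0.67)] [-0.33 -0.06  0.04]
```

```bash
for i in 1; do python3 -m crank '[{"dp":[0.2,0,0],"spin":0,"jaw":1},{"dp":[0.2,0,0],"spin":0,"jaw":1}]'; python3 -m crank '[{"dp":[0.2,0,0],"spin":0,"jaw":1},{"dp":[0.2,0,0],"spin":0,"jaw":1}]'; python3 -m crank '[{"dp":[0.2,0,0],"spin":0,"jaw":1},{"dp":[0.2,0,0],"spin":0,"jaw":1}]'; done
```

```text
clock: 5.28
position: [0.5346, 0.0955, 0.2324]
eef_rot: [-3.14, 0.002, 1.572]
contact_force: [-1.0, -7.7, -0.1]
grip_width: 0.0003
clock: 5.45
position: [0.5346, 0.0954, 0.2324]
eef_rot: [-3.139, 0.006, 1.572]
contact_force: [-1.0, -8.7, 0.4]
grip_width: 0.0004
clock: 5.62
position: [0.5346, 0.0953, 0.2325]
eef_rot: [-3.139, 0.011, 1.573]
contact_force: [-0.6, -8.1, -0.4]
grip_width: 0.0006
```

```bash
python3 -m crank '[{"dp":[0.3,0,0],"spin":0,"jaw":1},{"dp":[0.5,0,0],"spin":0,"jaw":1},{"dp":[0.5,0,0],"spin":0,"jaw":1}]'; python3 -m crank '[{"dp":[-2,0,0],"spin":0,"jaw":1},{"dp":[-4,0,-2],"spin":0,"jaw":1},{"dp":[-5,0,-8],"spin":0,"jaw":1},{"dp":[-5,0,-8],"spin":0,"jaw":1},{"dp":[-5,5,-8],"spin":0,"jaw":1},{"dp":[-5,5,-8],"spin":0,"jaw":1}]'
python3 - <<'E'
from h import *
a,W=cloud('top')
print([(np.round(x['at'],3).tolist(),round(x['conf'],2)) for l in('stop_pin','jig_corner') for x in pinpoint(l,'top')[:1]])
im,V=cloud('wrist')
cv2.imwrite('pics/e.png',np.hstack([cv2.resize(a[110:250,280:400],(480,560),interpolation=cv2.INTER_CUBIC)]))
X,Y,Z=W[...,0],W[...,1],W[...,2]
vv,uu=np.mgrid[:384,:512]
m=(Z>.215)&(Z<.2245)&(X>.535)&(X<.655)&(Y>.09)&(Y<.14)
r=cv2.minAreaRect(W[m][:,:2].astype(np.float32)*1000);print('bar',r)
m=(Z>.215)&(Z<.225)&(X>.668)&(X<.70)&(Y>-.02)&(Y<.15)
r=cv2.minAreaRect(W[m][:,:2].astype(np.float32)*1000);print('fence',r)
m=(Z>.25)&(Z<.26)&(X>.5)&(X<.56)&(Y>.08)&(Y<.14); print('cap',np.median(W[m],0),m.sum())
E
```

```text
clock: 5.87
position: [0.5346, 0.0954, 0.2326]
eef_rot: [-3.138, 0.021, 1.575]
contact_force: [-1.5, -16.0, 1.6]
grip_width: 0.0007
clock: 6.37
position: [0.5906, 0.0474, 0.3158]
eef_rot: [3.135, 0.02, 1.574]
contact_force: [0.3, -0.8, 0.5]
grip_width: 0.0002
[([0.536, 0.114, 0.243], 0.76), ([0.658, 0.291, 0.202], 0.64)]
bar ((594.943603515625, 121.31049346923828), (33.753684997558594, 119.4344482421875), 87.93502807617188)
fence ((681.8621215820312, 73.87242126464844), (127.05730438232422, 27.970272064208984), 89.62104034423828)
cap [0.53382761 0.11545181 0.25465054] 65
```

View pics/e.png

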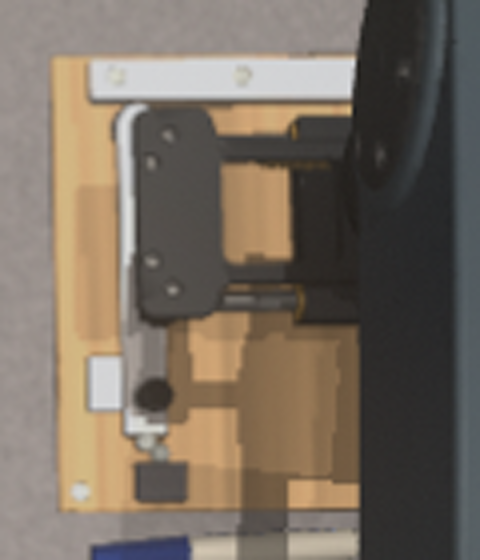

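```bash
python3 - <<'E'
from h import *
print(to((.5077,.402,.31)))
E
python3 -m crank '[{"dp":[4,-1,0],"spin":7,"jaw":-1},{"dp":[8,-2,0],"spin":14,"jaw":-1},{"dp":[12,-3,0],"spin":21,"jaw":-1},{"dp":[16,-4,0],"spin":28,"jaw":-1},{"dp":[20,-5,0],"spin":35,"jaw":-1},{"dp":[24,-6,0],"spin":42,"jaw":-1},{"dp":[28,-7,0],"spin":49,"jaw":-1},{"dp":[32,-8,0],"spin":56,"jaw":-1},{"dp":[35.4,-8.3,0],"spin":63,"jaw":-1},{"dp":[35.4,-8.3,0],"spin":70,"jaw":-1}]'
python3 -m crank '[{"dp":[0,0,0],"spin":7,"jaw":-1},{"dp":[0,0,0],"spin":14,"jaw":-1},{"dp":[0,0,0],"spin":15.7,"jaw":-1},{"dp":[0,0,0],"spin":15.7,"jaw":-1}]'
python3 - <<'E'
from h import *
print(to((.5077,.402,.31)),get_state()['eef_rot'])
a,W=cloud('top'); X,Y,Z=W[...,0],W[...,1],W[...,2]
b,V=cloud('wrist'); m=(V[...,2]>.23)&(V[...,2]<.245)&(abs(V[...,0]-.508)<.06)&(abs(V[...,1]-.402)<.06)
r=cv2.minAreaRect(V[m][:,:2].astype(np.float32)*1000);print('block wrist',m.sum(),r)
m=(Z>.215)&(Z<.2245)&(X>.535)&(X<.655)&(Y>.09)&(Y<.14)
r=cv2.minAreaRect(W[m][:,:2].astype(np.float32)*1000);print('bar',r)
m=(Z>.216)&(Z<.225)&(X>.668)&(X<.71)&(Y>-.03)&(Y<.16)
r=cv2.minAreaRect(W[m][:,:2].astype(np.float32)*1000);print('fence',r)
m=(Z>.25)&(Z<.26)&(X>.5)&(X<.56)&(Y>.08)&(Y<.14); print('cap',np.median(W[m],0),m.sum())
cv2.imwrite('pics/f.png',np.hstack([cv2.resize(a[115:250,285:395],(440,540),interpolation=cv2.INTER_CUBIC),cv2.resize(b,(360,270)).repeat(2,0)]))
E
```

```text
[35.43 -7.47 -0.42]
clock: 7.4
position: [0.4956, 0.4068, 0.3051]
eef_rot: [3.129, 0.015, 0.39]
contact_force: [0.6, -0.9, -0.2]
grip_width: 0.0593
clock: 7.73
position: [0.4936, 0.4068, 0.3044]
eef_rot: [3.125, 0.014, 0.117]
contact_force: [-0.7, 0.7, -0.4]
grip_width: 0.0835
[ 1.33  0.65 -0.57] [3.124784   0.01373825 0.11675245]
block wrist 4518 ((508.3627624511719, 401.4339904785156), (45.246456146240234, 79.74771881103516), 4.283230304718018)
bar ((595.24951171875, 121.28707885742188), (33.51166915893555, 120.07991027832031), 88.0160140991211)
fence ((681.3275756835938, 64.53943634033203), (146.1947479248047, 28.004180908203125), 88.98450469970703)
cap [0.53382116 0.11527548 0.25439323] 63
```

View pics/f.png

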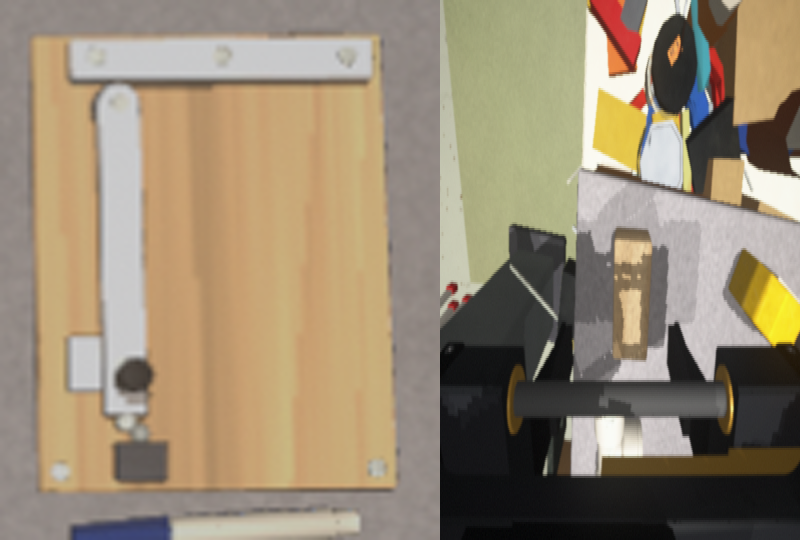

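Run:
```python
from h import *
print(to((.508,.4017,.25)),to((.508,.4017,.2165)),tool()[1][:,2],get_state()['eef_rot'])
```

```text
[1.37 0.55 5.46] [1.41 0.49 8.81] [-0.01078733 -0.0180266  -0.99977931] [3.12495333 0.01282723 0.11743397]
```

```bash
python3 -m crank '[{"dp":[1.4,0.5,2],"spin":2.3,"jaw":-1},{"dp":[1.4,0.5,4.5],"spin":2.3,"jaw":-1},{"dp":[1.4,0.5,5.5],"spin":2.3,"jaw":-1},{"dp":[1.4,0.5,5.5],"spin":2.3,"jaw":-1}]'
python3 - <<'E'
from h import *
print(to((.508,.4017,.2165)),get_state()['eef_rot'])
E
```

```text
clock: 8.17
position: [0.506, 0.4007, 0.2462]
eef_rot: [3.121, 0.02, 0.077]
contact_force: [0.0, -1.2, 0.7]
grip_width: 0.0872
[ 0.27 -0.14  2.97] [3.12141357 0.01959233 0.07739545]
```

```bash
python3 -m crank '[{"dp":[0.25,-0.15,1.5],"spin":0,"jaw":-1},{"dp":[0.25,-0.15,3],"spin":0,"jaw":-1},{"dp":[0.25,-0.15,3],"spin":0,"jaw":-1},{"dp":[0.25,-0.15,3],"spin":0,"jaw":0.5},{"dp":[0.25,-0.15,3],"spin":0,"jaw":1},{"dp":[0.25,-0.15,3],"spin":0,"jaw":1},{"dp":[0.25,-0.15,3],"spin":0,"jaw":1},{"dp":[0.25,-0.15,3],"spin":0,"jaw":1},{"dp":[0.25,-0.15,3],"spin":0,"jaw":1},{"dp":[0.25,-0.15,3],"spin":0,"jaw":1}]' 25
python3 - <<'E'
from h import *
print(to((.508,.4017,.2165)),get_state()['eef_rot'])
E
```

```text
clock: 9.0
position: [0.5079, 0.4018, 0.2165]
eef_rot: [3.122, 0.019, 0.077]
contact_force: [0.0, -0.5, -0.4]
grip_width: 0.0484
[ 0.01  0.01 -0.  ] [3.12166067 0.01919457 0.07737566]
```

```bash
python3 -m crank '[{"dp":[0,0,0],"spin":0,"jaw":1},{"dp":[0,0,0],"spin":0,"jaw":1},{"dp":[0,0,0],"spin":0,"jaw":1},{"dp":[0,0,-2],"spin":0,"jaw":1},{"dp":[0,0,-5],"spin":0,"jaw":1},{"dp":[0,0,-7.5],"spin":0,"jaw":1},{"dp":[0,0,-7.5],"spin":0,"jaw":1}]' 25
python3 - <<'E'
from h import *
print(to((.615,.062,.285)))
E
```

```text
clock: 9.58
position: [0.5121, 0.4052, 0.2974]
eef_rot: [3.127, 0.009, 0.078]
contact_force: [1.4, -0.3, 0.7]
grip_width: 0.045
[ 7.61 34.99  1.7 ]
```

```bash
python3 -m crank '[{"dp":[0.8,3.5,0],"spin":-7,"jaw":1},{"dp":[1.6,7,0],"spin":-14,"jaw":1},{"dp":[2.4,10.5,0],"spin":-21,"jaw":1},{"dp":[3.2,14,0],"spin":-28,"jaw":1},{"dp":[4,17.5,0],"spin":-35,"jaw":1},{"dp":[4.8,21,0],"spin":-42,"jaw":1},{"dp":[5.6,24.5,0],"spin":-49,"jaw":1},{"dp":[6.4,28,0],"spin":-56,"jaw":1},{"dp":[7.2,31.5,0],"spin":-63,"jaw":1},{"dp":[7.6,35,0],"spin":-70,"jaw":1}]'
python3 -m crank '[{"dp":[0,0,0],"spin":-7,"jaw":1},{"dp":[0,0,0],"spin":-13,"jaw":1},{"dp":[0,0,0],"spin":-13,"jaw":1},{"dp":[0,0,0],"spin":-13,"jaw":1}]'
python3 - <<'E'
from h import *
im,V=cloud('wrist')
print(get_state()['eef_rot'],get_state()['grip_width'],to((.615,.062,.245)))
a,W=cloud('top');cv2.imwrite('pics/g.png',np.hstack([im,a[90:250,270:450].repeat(2,0).repeat(2,1)[:384] if 0 else cv2.resize(a[110:254,280:400],(320,384),interpolation=cv2.INTER_CUBIC)])[:,:800])
E
```

```text
clock: 10.42
position: [0.6153, 0.0604, 0.3009]
eef_rot: [-3.138, 0.017, 1.305]
contact_force: [0.5, 0.4, -0.5]
grip_width: 0.0451
clock: 10.75
position: [0.6148, 0.0603, 0.3]
eef_rot: [-3.132, 0.016, 1.529]
contact_force: [-0.0, 0.8, -1.6]
grip_width: 0.0452
[-3.13262721  0.01571416  1.52988184] 0.045135107238144484 [0.23 0.06 5.52]
```

View pics/g.png

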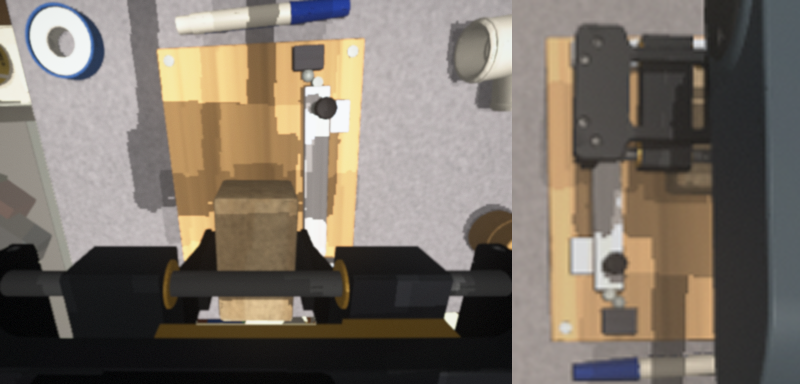

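```bash
python3 -m crank '[{"dp":[0,0,3],"spin":-2,"jaw":1},{"dp":[0,0,5.5],"spin":-2,"jaw":1},{"dp":[0,0,7],"spin":-2,"jaw":1},{"dp":[0,0,7.2],"spin":-2,"jaw":1},{"dp":[0,0,7.4],"spin":-2,"jaw":1},{"dp":[0,0,7.6],"spin":-2,"jaw":1}]'; python3 -m crank '[{"dp":[0,0,0.1],"spin":0,"jaw":1},{"dp":[0,0,0.1],"spin":0,"jaw":1}]'
python3 - <<'E'
from h import *
print(to((.636,.083,.2245)),get_state()['eef_rot'])
im,V=cloud('wrist')
X,Y,Z=V[...,0],V[...,1],V[...,2]
m=(Z>.236)&(Z<.255)&(X>.56)&(X<.66)&(Y>.02)&(Y<.11)
p=V[m];A=np.c_[p[:,:2],np.ones(len(p))];print('top tilt',np.linalg.lstsq(A,p[:,2],rcond=None)[0],np.median(p,0),p.min(0))
r=cv2.minAreaRect(p[:,:2].astype(np.float32)*1000);print(r)
m=(Z>.217)&(Z<.223)&(X>.54)&(X<.62)&(Y>.09)&(Y<.14);q=V[m];print('bar',len(q),[ (round(x,3),np.percentile(q[abs(q[:,0]-x)<.004][:,1],[3,97]).round(4)) for x in (.55,.57,.59,.61) if (abs(q[:,0]-x)<.004).sum()>5])
E
```

```text
clock: 11.35
position: [0.615, 0.0601, 0.2253]
eef_rot: [-3.134, 0.016, 1.566]
contact_force: [1.0, -0.1, 0.2]
grip_width: 0.0447
clock: 11.52
position: [0.6158, 0.0602, 0.2254]
eef_rot: [-3.137, 0.016, 1.566]
contact_force: [-0.2, 0.2, -0.7]
grip_width: 0.0448
[2.29 2.01 0.05] [-3.13680881  0.0158723   1.56580024]
top tilt [ 0.01641575 -0.00495524  0.2379657 ] [0.60460105 0.06096493 0.24799451] [0.57669098 0.02894594 0.23602263]
((616.8193359375, 61.663021087646484), (80.1529769897461, 65.34609985351562), 0.21151447296142578)
bar 4734 [(0.55, array([0.1028, 0.1376])), (0.57, array([0.1026, 0.1217])), (0.59, array([0.1028, 0.1218])), (0.61, array([0.1029, 0.122 ]))]
```

```bash
python3 -m crank '[{"dp":[0,0,0.2],"spin":0,"jaw":1},{"dp":[0,0,0.2],"spin":0,"jaw":1},{"dp":[0,0,0.2],"spin":0,"jaw":1}]'; python3 -m crank '[{"dp":[0,0,0.2],"spin":0,"jaw":1},{"dp":[0,0,0.2],"spin":0,"jaw":1},{"dp":[0,0,0.2],"spin":0,"jaw":1}]'
```

```text
clock: 11.82
position: [0.6162, 0.0601, 0.2245]
eef_rot: [-3.138, 0.016, 1.566]
contact_force: [-0.7, -0.1, 4.1]
grip_width: 0.0449
clock: 12.07
position: [0.6162, 0.0601, 0.2244]
eef_rot: [-3.14, 0.016, 1.566]
contact_force: [-3.4, 0.4, 8.8]
grip_width: 0.0446
```

```bash
python3 -m crank '[{"dp":[0.4,0.4,0],"spin":0,"jaw":1},{"dp":[0.8,0.8,0],"spin":0,"jaw":1},{"dp":[1.2,1.2,0],"spin":0,"jaw":1},{"dp":[1.6,1.5,0],"spin":0,"jaw":1},{"dp":[1.8,1.7,0],"spin":0,"jaw":1},{"dp":[1.9,1.7,0],"spin":0,"jaw":1}]'; python3 -m crank '[{"dp":[0.15,0.1,0.05],"spin":0,"jaw":1},{"dp":[0.2,0.1,0.05],"spin":0,"jaw":1},{"dp":[0.2,0.1,0.05],"spin":0,"jaw":1}]'
```

```text
clock: 12.57
position: [0.6343, 0.0789, 0.2245]
eef_rot: [-3.141, 0.017, 1.566]
contact_force: [-0.6, -2.9, 4.5]
grip_width: 0.045
clock: 12.82
position: [0.6348, 0.0797, 0.2245]
eef_rot: [-3.14, 0.02, 1.567]
contact_force: [-3.8, -4.4, 6.9]
grip_width: 0.0444
```

```bash
python3 -m crank '[{"dp":[0.2,0.2,0],"spin":0,"jaw":1},{"dp":[0.2,0.3,0],"spin":0,"jaw":1},{"dp":[0.2,0.3,0],"spin":0,"jaw":1}]'; python3 -m crank '[{"dp":[0.2,0.2,0],"spin":0,"jaw":1},{"dp":[0.2,0.3,0],"spin":0,"jaw":1},{"dp":[0.2,0.3,0],"spin":0,"jaw":1}]'
```

```text
clock: 13.07
position: [0.6349, 0.0799, 0.2247]
eef_rot: [-3.132, 0.024, 1.567]
contact_force: [-8.1, -6.4, 9.4]
grip_width: 0.0447
clock: 13.32
position: [0.6349, 0.0799, 0.2249]
eef_rot: [-3.125, 0.028, 1.567]
contact_force: [-8.7, -5.6, 9.0]
grip_width: 0.0446
```

```bash
python3 -m crank '[{"dp":[0.2,0.2,-0.1],"spin":0,"jaw":1},{"dp":[0.35,0.3,-0.1],"spin":0,"jaw":1},{"dp":[0.35,0.3,-0.1],"spin":0,"jaw":1},{"dp":[0.35,0.3,-0.1],"spin":0,"jaw":1}]'
python3 - <<'E'
from h import *
print(get_state()['joint_vel'])
im,V=cloud('wrist');cv2.imwrite('pics/h.png',im)
X,Y,Z=V[...,0],V[...,1],V[...,2]
m=(Z>.238)&(Z<.255)&(X>.59)&(X<.64)&(Y>.065)&(Y<.095)
p=V[m];A=np.c_[p[:,:2],np.ones(len(p))];k=np.linalg.lstsq(A,p[:,2],rcond=None)[0];print('top tilt',k[:2],np.median(p,0),len(p))
m=(Z>.217)&(Z<.223)&(X>.54)&(X<.62)&(Y>.09)&(Y<.14);q=V[m];print('bar',[(round(x,3),np.percentile(q[abs(q[:,0]-x)<.004][:,1],[3,97]).round(4)) for x in (.56,.57,.58,.59,.61) if (abs(q[:,0]-x)<.004).sum()>5])
m=(Z>.238)&(Z<.255)&(X>.57)&(X<.64)&(Y>.04)&(Y<.12);p=V[m]
print('blk y',[(x,np.percentile(p[abs(p[:,0]-x)<.003][:,1],[2,98]).round(4)) for x in(.601,.606,.611,.616,.62) if (abs(p[:,0]-x)<.003).sum()>5],'near x',np.percentile(p[:,0],1))
m=(Z<.2115)&(Z>.2)&(X>.5)&(X<.6)&(Y>0)&(Y<.08);print('plate z',np.median(Z[m]))
for l in('block_center','jig_corner'):
  for c in('wrist','scene'):
    if c=='scene': grab_frame(c)
    print(l,c,[(np.round(x['at'],4).tolist(),round(x['conf'],2)) for x in pinpoint(l,c)[:1]])
E
```

```text
clock: 13.65
position: [0.635, 0.0801, 0.2254]
eef_rot: [-3.117, 0.035, 1.568]
contact_force: [-6.3, -9.1, 6.1]
grip_width: 0.0452
[-0.00072384 -0.00264863  0.00143736  0.00293598 -0.00206217 -0.00063482]
top tilt [ 0.03467536 -0.02308609] [0.61542236 0.08001153 0.24836699] 4385
bar [(0.56, array([0.103 , 0.1219])), (0.57, array([0.103 , 0.1221])), (0.58, array([0.103 , 0.1221])), (0.59, array([0.1031, 0.1221])), (0.61, array([0.1068, 0.1223]))]
blk y [(0.601, array([0.06  , 0.1026])), (0.606, array([0.0601, 0.1025])), (0.611, array([0.0598, 0.1024])), (0.616, array([0.06  , 0.1026])), (0.62, array([0.0599, 0.1023]))] near x 0.59666721216291
plate z 0.20897506181895956
block_center wrist [([0.637, 0.0818, 0.2268], 0.63)]
block_center scene [([0.6338, 0.078, 0.228], 0.61)]
jig_corner wrist [([0.6751, 0.1007, 0.2088], 0.87)]
jig_corner scene []
```

View pics/h.png

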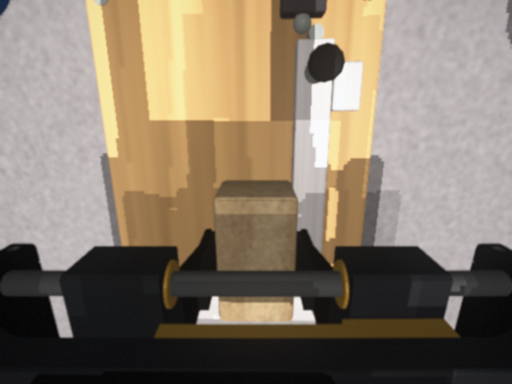

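The block tilts about 0.04 rad along with the gripper, because each push re-baselines the orientation. I'll back off while pressing down so the plate levels it again.

```bash
python3 -m crank '[{"dp":[-0.3,-0.3,0.2],"spin":0,"jaw":1},{"dp":[-0.6,-0.6,0.5],"spin":0,"jaw":1},{"dp":[-0.8,-0.8,0.5],"spin":0,"jaw":1}]'; python3 -m crank '[{"dp":[-0.3,-0.3,0.4],"spin":0,"jaw":1},{"dp":[-0.5,-0.5,0.4],"spin":0,"jaw":1},{"dp":[-0.5,-0.5,0.4],"spin":0,"jaw":1}]';  python3 -m crank '[{"dp":[-0.3,-0.3,0.4],"spin":0,"jaw":1},{"dp":[-0.5,-0.5,0.4],"spin":0,"jaw":1},{"dp":[-0.5,-0.5,0.4],"spin":0,"jaw":1}]'
```

```text
clock: 14.25
position: [0.6315, 0.0746, 0.2246]
eef_rot: [-3.131, 0.029, 1.566]
contact_force: [3.8, 3.1, 11.6]
grip_width: 0.0451
clock: 14.5
position: [0.63, 0.0716, 0.2244]
eef_rot: [-3.141, 0.025, 1.565]
contact_force: [1.3, 3.5, 13.4]
grip_width: 0.0449
clock: 14.75
position: [0.6286, 0.0688, 0.2242]
eef_rot: [3.132, 0.02, 1.564]
contact_force: [2.1, 3.3, 12.5]
grip_width: 0.0445
```

```bash
python3 -m crank '[{"dp":[-0.5,0,0.4],"spin":0,"jaw":1},{"dp":[-0.8,0,0.4],"spin":0,"jaw":1},{"dp":[-0.8,0,0.4],"spin":0,"jaw":1}]'; python3 -m crank '[{"dp":[-0.5,0,0.4],"spin":0,"jaw":1},{"dp":[-0.8,0,0.4],"spin":0,"jaw":1},{"dp":[-0.8,0,0.4],"spin":0,"jaw":1}]';  python3 -m crank '[{"dp":[-0.5,0,0.4],"spin":0,"jaw":1},{"dp":[-0.8,0,0.4],"spin":0,"jaw":1},{"dp":[-0.8,0,0.4],"spin":0,"jaw":1}]'
```

```text
clock: 15.0
position: [0.6302, 0.0641, 0.224]
eef_rot: [3.126, 0.013, 1.564]
contact_force: [-2.9, 5.3, 16.1]
grip_width: 0.0447
clock: 15.25
position: [0.6317, 0.0595, 0.2238]
eef_rot: [3.12, 0.007, 1.563]
contact_force: [-2.8, 5.6, 15.8]
grip_width: 0.0446
clock: 15.5
position: [0.6334, 0.0546, 0.2236]
eef_rot: [3.114, 0.001, 1.563]
contact_force: [-2.5, 6.5, 16.9]
grip_width: 0.0453
```

```bash
python3 -m crank '[{"dp":[0,0,-0.2],"spin":0,"jaw":1},{"dp":[0.4,-0.1,-0.2],"spin":0,"jaw":1},{"dp":[1,-0.1,-0.2],"spin":0,"jaw":1},{"dp":[1.6,-0.1,-0.2],"spin":0,"jaw":1},{"dp":[2,-0.1,-0.2],"spin":0,"jaw":1},{"dp":[2.2,-0.1,-0.2],"spin":0,"jaw":1},{"dp":[2.2,-0.1,-0.2],"spin":0,"jaw":1}]'
cat > chk.py <<'E'
from h import *
im,V=cloud('wrist')
X,Y,Z=V[...,0],V[...,1],V[...,2]
p0,R=tool();print('tool z',R[:,2].round(4),get_state()['position'].__str__(),np.round(get_state()['contact_force'],1))
m=(Z>.238)&(Z<.255)&(X>.585)&(X<.64)&(Y>.045)&(Y<.12)
p=V[m];p=p[(abs(p[:,1]-np.median(p[:,1]))<.016)]
A=np.c_[p[:,:2],np.ones(len(p))];k=np.linalg.lstsq(A,p[:,2],rcond=None)[0];print('top tilt',k[:2],np.median(p,0),len(p))
m=(Z<.2115)&(Z>.203)&(X>.48)&(X<.58)&(Y>0)&(Y<.08);q=V[m];A=np.c_[q[:,:2],np.ones(len(q))];print('plate z',np.median(Z[m]),np.linalg.lstsq(A,q[:,2],rcond=None)[0][:2])
E
python3 chk.py
```

```text
clock: 16.08
position: [0.6323, 0.0773, 0.2249]
eef_rot: [3.116, 0.001, 1.564]
contact_force: [-0.6, 0.3, -0.8]
grip_width: 0.0452
tool z [ 0.0264 -0.0013 -0.9997] [0.63238897 0.07694048 0.2250656 ] [-0.1  0.4 -1.2]
top tilt [ 0.05337939 -0.00403528] [0.6115994  0.07777687 0.24826354] 4717
plate z 0.2091233112518353 [ 0.00123816 -0.00113908]
```

```bash
sed -i 's/(X>.585)/(X>.600)/; s/<.016)\]/<.014)]/' chk.py; sed -i "s/^A=np.c_\[p.*/for i in range(4):\n    A=np.c_[p[:,:2],np.ones(len(p))];k=np.linalg.lstsq(A,p[:,2],rcond=None)[0];e=p[:,2]-A@k;p=p[abs(e)<max(.001,1.5*e.std())]\nprint('top tilt',k[:2],'expected from tool',R[0,2]\/-R[2,2],R[1,2]\/-R[2,2],np.median(p,0),len(p),e.std())\nfor x in(.603,.608,.613,.618,.623): print(x,np.median(p[abs(p[:,0]-x)<.002][:,2]).round(4),end=' ')/" chk.py; python3 chk.py
```

```text
tool z [ 0.0267 -0.0014 -0.9996] [0.63247467 0.07666789 0.22521292] [-0.1 -0.  -0.6]
top tilt [ 0.00472473 -0.004536  ] expected from tool 0.02668636124198302 -0.001364142420426697 [0.61759928 0.07750438 0.24850216] 2900 0.00045533472793992546
0.603 0.2484 0.608 0.2484 0.613 0.2484 0.618 0.2485 0.623 0.2486 plate z 0.20910100777351698 [ 0.00132925 -0.00074058]
```

```bash
python3 -m crank '[{"dp":[0,0,0.15],"spin":0,"jaw":1},{"dp":[0.2,0.1,0.15],"spin":0,"jaw":1},{"dp":[0.3,0.25,0.12],"spin":0,"jaw":1},{"dp":[0.45,0.4,0.12],"spin":0,"jaw":1},{"dp":[0.55,0.5,0.12],"spin":0,"jaw":1},{"dp":[0.55,0.5,0.12],"spin":0,"jaw":1},{"dp":[0.55,0.5,0.12],"spin":0,"jaw":1},{"dp":[0.55,0.5,0.12],"spin":0,"jaw":1}]'; python3 chk.py
```

```text
clock: 16.85
position: [0.6353, 0.0798, 0.2239]
eef_rot: [3.121, 0.006, 1.564]
contact_force: [-5.0, -5.1, 2.3]
grip_width: 0.0449
tool z [ 0.0208 -0.0061 -0.9998] [0.63529594 0.07985542 0.22386729] [-5.1 -5.3  2.5]
top tilt [-0.00131363 -0.00725586] expected from tool 0.02082703671202867 -0.006071105213894844 [0.61874319 0.08081409 0.24726006] 3167 0.0004645380743262508
0.603 0.2473 0.608 0.2472 0.613 0.2473 0.618 0.2473 0.623 0.2472 plate z 0.2089704235580379 [ 0.00045503 -0.00043816]
```

Run:
```python
from h import *
im,V=cloud('wrist');X,Y,Z=V[...,0],V[...,1],V[...,2]
m=(Z>.217)&(Z<.223)&(X>.54)&(X<.62)&(Y>.09)&(Y<.14);q=V[m]
print('bar',[np.percentile(q[abs(q[:,0]-x)<.004][:,1],[3]).round(4) for x in (.56,.57,.58,.59)])
m=(Z>.243)&(Z<.255)&(X>.57)&(X<.64)&(Y>.04)&(Y<.12);p=V[m]
print('blk',[np.percentile(p[abs(p[:,0]-x)<.003][:,1],[2,98]).round(4) for x in(.601,.606,.611,.616,.62)],'near end x',[np.percentile(p[abs(p[:,1]-y)<.003][:,0],2).round(4) for y in (.064,.072,.08,.088,.096)])
print(np.round(get_state()['contact_force'],1),get_state()['clock'])
job_done()
```

```text
bar [array([0.1028]), array([0.1028]), array([0.1029]), array([0.103])]
blk [array([0.0592, 0.102 ]), array([0.0595, 0.1018]), array([0.0592, 0.1019]), array([0.0593, 0.1017]), array([0.0592, 0.1018])] near end x [np.float64(0.5964), np.float64(0.5965), np.float64(0.5966), np.float64(0.5965), np.float64(0.5965)]
[-5.3 -5.6  3.1] 16.95
the job is handed in; nothing more can be done
```

I shut the swing stop, seated the offcut in the corner of the jig, and handed the job in at 17 s while still gripping and pressing it there. The hand-in gives no verdict.

**Swing stop:** I pushed it shut by its pin. It stayed firm under a 16 N push. Its pin then measured at the shut position, with the bar on its seat.

**Last checks before handing in:**
- **Pressure:** about 5.3 N towards the fence, 5.6 N towards the side stop and 3 N down. These come from the wrist force reading, not from each contact separately.
- **Flat and square:** the offcut's top was level within about 0.01 rad and 38 mm above the plate. Its sides were parallel to the stop within about 0.01 rad.
- **Side stop:** its face was unmoved at y = 0.103 m.

**Problems and disagreements:**
- An early tilt check read about 0.04 rad. It was wrong because my fit included the offcut's end face, but the gripper itself had tilted during the repeated pushes. I backed off, re-levelled it and pressed in again with one gentle push.
- At the end the tool itself was still tilted about 0.02 rad, though the offcut was flat.
- The camera put the offcut's side about 1 mm short of the stop's face. That is within calibration error, and the force reading confirmed contact.
- I didn't measure the other items again at the end, but the arm stayed clear of them.

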